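# Close the canister and lift off its outer cover

## Task

The blue square canister has been left upside down: turn it over so that it stands mouth-up on the bench, and let go of it. Carry the nested pair of lids over together by the red knob, lower them so that the inner lid's plug seats fully in the canister's mouth, and let go of the knob. Then lift the aluminium outer cover alone, leaving the inner lid seated, and finish still holding the cover level in the gripper, clear above the red knob and over the canister, for a look at the seal; do not disturb the parts lying around.

Things in the scene. Friction and masses are not known exactly. Their poses are not given: they have to be found in the camera images.
- canister_mid (a point): Centre (half-way up) of the loose square blue canister, 52 x 52 mm outside and 56 mm high, walls 3 mm, one open end (mouth 46 x 46 mm inside), 250 g. Its z axis points from the closed bottom to the mouth: at the start it points down (mouth on the bench, centre 28 mm up); x and y are normal to the flat sides. The mouth's rim, with a bare steel band round it, is 28 mm along +z, the bottom 28 mm along -z.
- inner_knob (a point): Gripping point on the square red knob (14 x 14 mm post) of the loose inner lid, 8 mm below the knob's top. z is up out of the lid; x and y are normal to the knob's sides, parallel to the lid's sides. Nested, the cover's top face is 22 mm below this point. Lid 160 g; lifting by the knob brings the cover along. Seated in an upright canister, this point is 67 mm above the canister's centre.
- inner_flange (a point): Centre of the inner lid's brass flange underside, which rests on the canister's rim, 39 mm below the knob point. Flange 56 x 56 x 5 mm, on it a boss 36 x 36 x 8 mm that carries the cover; below it a black plug 39 x 39 mm, 10 mm long, that enters the mouth. At the start the plug stands on the bench, the cover nested on the lid.
- cover_mid (a point): Centre (half-way up) of the loose aluminium outer cover: square cap 64 x 64 mm outside, 16 mm high, 80 g, open below, with a 22 x 22 mm hole in its 4 mm top plate for the red knob. Nested, it lies loosely on the boss (1.5 mm play), centre 30 mm below the knob point, skirt edge 1 mm above the flange's underside. z up, x and y normal to its sides. Graspable across opposite sides.
- chaser_mid (a point): Centre of a pitted steel spark plug thread chaser lying on the bench, 98 mm long along its x, 19 mm high: leave alone.
- insulator_mid (a point): Centre of a white ceramic plug insulator standing on the bench, 24 mm across, 46 mm high: leave alone.
- throttle_mid (a point): Centre of a green plastic throttle lever lying on the bench, 98 mm long along its x, 28 mm wide, 14 mm high: leave alone.
- jet_mid (a point): Centre of a brass jet holder standing on the bench, 24 mm square, 30 mm high: leave alone.
Mind the look-alikes: they are no part of the job. Of the things shaped like the part that bears cover_mid, the aluminium one is meant. There is more than one size of the part that bears inner_knob; the job needs the larger.

How it is judged:
By the outcome, as a careful person would: the job done as asked, in the order asked, and still so for the second after the job is handed in, while the arm keeps its last pose, push and grip.
It also fails if it takes over 72 s, if anything falls off the work surface, if the arm or the gripper's body presses on something with over 40 N, if the wrist force passes 120 N, or if a joint passes its speed limit or range.

## Robot

A 6-joint arm with a two-finger parallel gripper is mounted at the origin on the work surface. World frame = base frame: x ahead of the robot, y to its left, z up, the work surface at z = 0. Lengths are in mm, angles in rad, forces in N, time in s.
With the tool pointing down it reaches from about 300 to 875 mm from the base axis. Payload 4.2 kg.
Tool frame: the origin (TCP) lies at the very end of the fingers, on their centre line; the grasp point (between the pads) lies 19 mm behind it; z points along the fingers, x is the direction in which the jaws open and shut, and the axes are right-handed (so a half turn about z gives the same grasp; the last joint's range is limited). The gripper opens to 85 mm and grips with 20 to 120 N. Pads are 22 mm wide; open, the fingers measure 114 mm over their backs; the gripper's body (76 mm by 85 mm) begins 54 mm behind the grasp point. The pads swing forward as they close: fully open they stand 13 mm farther back than shut.
Start: joints at [-1.217, 0.32, 1.565, -0, 1.257, -0.02], TCP at [209.968, -535.308, 231.338] pointing down, gripper open.
Joint ranges: [-3.11, 3.11], [-0.84, 2.01], [0.21, 2.61], [-1.34, 4.49], [0.05, 2.63], [-2.56, 2.56]. Speed limits (rad/s): [2.57, 2.57, 3.14, 3.14, 3.14, 3.14].

## Interface

Orientations are given as a unit quaternion [w, x, y, z].
In Python, from rig import * gives the robot as it stands. The module is installed in compiled form; this text tells all that it offers.
- The arm moves only by the tool servo_tool, never from a script. Its argument "commands" is text: rows parted by semicolons, each of 7 numbers parted by spaces: the finger opening in m, from 0 to 0.0854, then the shift along the tool's x, y, z in m, then the turn, a rotation vector about the tool's x, y, z in degrees. In form: claw dx dy dz rx ry rz; .... A call has 1 to 12 rows; each row shifts and turns the pose as measured when the row begins, along the tool's axes as they then stand; what a row does not reach is not made up. A row lasts 1/8 s, in which the tool goes at most 62.5 mm and 10.7 degrees, less where a joint would pass 70% of its speed; a pose out of reach is approached as far as the arm can. A call is refused whole if a number of a shift passes 0.0625 or a number of a turn 10.7, either way. A call with a gripper value outside its range is refused whole. The fingers move at their own pace and stop on an object; the grip force is fixed at half the most. Time passes only in rows, so rows that do not move let the fingers close. It gives the time, the measured TCP pose, the force and the opening at its end, in the units of the state.
- get_state(): the state, without advancing time (a new reading comes with each control period).
- read_camera(name): name is "scene" or "top"; returns a dict with "frame" (420x560x3 uint8, red, green, blue), "depth" (420x560 float32, mm along the optical axis (not along the pixel's ray), 0 where there is no reading), "fov_y" (degrees; the focal length in pixels is half the picture's height over the tangent of half this angle, whatever the lens; pixels are square), "cx", "cy" (the principal point, pixels), "dist_coeffs" ([k1, k2, p1, p2, k3] as OpenCV has them; the pictures are not rectified), "world_from_camera" (4x4, takes a point from camera to world coordinates). Camera axes: x right, y down, z forward; pixel columns grow to the right and rows downward; lengths in mm; the calibration is good to about 2 mm. A picture is of the moment at which its call begins.
- job_done(): hands the job in, once; it reports no verdict.
Trained networks look in the newest picture that a camera, given by its name, has taken for a name from the list of things; names that differ only in an ending like _2 or _b are one class to them, and where a whole thing is asked for, a point or a joint stands for the part that bears it (a point fixed in the world has none). Each returns a list of dicts, best first, with "p" (0 to 1); they miss things now and then, are a little off and sometimes report something else, mostly with a low value. They report only what shows in the picture. A call takes as long as a camera call. They do not tell look-alikes from the thing itself.
- find_in(camera, target): "at" ([x, y, z] in mm, in the coordinates of the camera as it stood for that picture, good to about 4 mm: the middle of the surface that is visible of it).
- landmark_of(camera, target): "at" ([x, y, z] in mm, in the coordinates of the camera as it stood for that picture, good to about 4 mm: a listed point, or the origin of a listed thing).
The state is a dict: "t": time; "joint_pos": joint angles; "qd": joint speeds; "joint_efforts": joint torques, N m; "tool_pos": TCP position; "eef_rot": TCP orientation; "contact_force": force on the tool from outside, world axes, zero at the start; "wrist_torque": the same for the moment, N m; "finger_gap": finger opening in mm.
Only numpy, scipy, OpenCV 4.12 (cv2) and the standard library are available. Lean on these libraries where they do the work, as an engineer would, in place of code of your own. Each camera call takes 0.05 s, during which the arm holds its last target.

## Working session

There is one attempt and no reset: what is moved stays moved. The work goes in short steps, Python scripts to look and compute and a tool call to move; the robot and the scene stay as the last step left them, time stands still between calls to the robot, and variables do not carry over. Pictures are saved under pics/ and viewed, and the job is handed in when it is done.

Besides the shell and the picture viewer there is one more tool, called after "Request:" as a command line: name --argument value ..., lists and objects as JSON in quotes. servo_tool: Moves the arm, as the interface text tells. Its arguments: {"type":"object","properties":{"commands":{"type":"string"}},"required":["commands"]}

```bash
mkdir -p pics; cat > h.py <<'E'
from rig import *
import numpy as np, cv2
def cam(n,save=None):
    c=read_camera(n)
    if save: cv2.imwrite('pics/'+save,c['frame'][:,:,::-1])
    return c
def intr(c):
    f=c['frame'].shape[0]/2/np.tan(np.radians(c['fov_y'])/2)
    return np.array([[f,0,c['cx']],[0,f,c['cy']],[0,0,1.]]),np.array(c['dist_coeffs'],float)
def world(c,at):
    T=np.array(c['world_from_camera']); return T[:3,:3]@np.array(at)+T[:3,3]
def cloud(c):
    K,d=intr(c);H,W=c['depth'].shape
    u,v=np.meshgrid(np.arange(W),np.arange(H))
    p=cv2.undistortPoints(np.stack([u,v],-1).reshape(-1,1,2).astype(np.float64),K,d).reshape(H,W,2)
    z=c['depth'].astype(float)
    P=np.stack([p[...,0]*z,p[...,1]*z,z],-1)
    T=np.array(c['world_from_camera']); 
    P=P@T[:3,:3].T+T[:3,3]; P[z==0]=np.nan
    return P
def proj(c,X):
    K,d=intr(c);T=np.linalg.inv(np.array(c['world_from_camera']))
    r,_=cv2.Rodrigues(T[:3,:3]); q,_=cv2.projectPoints(np.array(X,float).reshape(-1,1,3),r,T[:3,3],K,d); return q.reshape(-1,2)
E
python3 - <<'E'
from h import *
for n in ['top','scene']:
    c=cam(n,n+'0.png'); print(n,c['fov_y'],np.round(c['world_from_camera'],2).tolist())
    for t in ['canister_mid','inner_knob','inner_flange','cover_mid','chaser_mid','insulator_mid','throttle_mid','jet_mid']:
        for f in (landmark_of,):
            print(t,[(round(o['p'],2),world(c,o['at']).round().tolist(),proj(c,world(c,o['at'])).round().tolist()) for o in f(n,t)])
print(get_state())
E
```

```text
top 44.529223389492515 [[-0.03, -0.98, 0.19, 380.71], [-1.0, 0.03, -0.01, 11.99], [0.0, -0.19, -0.98, 1200.22], [0.0, 0.0, 0.0, 1.0]]
canister_mid [(0.65, [582.0, -183.0, 29.0], [[360.0, 210.0]]), (0.52, [536.0, -0.0, 24.0], [[281.0, 232.0]])]
inner_knob [(0.58, [687.0, 170.0, 34.0], [[207.0, 170.0]]), (0.56, [579.0, 173.0, 52.0], [[204.0, 214.0]]), (0.47, [493.0, 346.0, 13.0], [[131.0, 256.0]])]
inner_flange [(0.72, [689.0, 170.0, 7.0], [[208.0, 172.0]]), (0.55, [580.0, 175.0, 8.0], [[206.0, 217.0]])]
cover_mid [(0.97, [576.0, 169.0, 18.0], [[208.0, 218.0]]), (0.8, [454.0, 156.0, 9.0], [[214.0, 271.0]]), (0.54, [580.0, 175.0, 8.0], [[206.0, 217.0]])]
chaser_mid [(0.55, [579.0, 166.0, 18.0], [[209.0, 216.0]]), (0.52, [749.0, -63.0, 7.0], [[305.0, 145.0]])]
insulator_mid [(0.4, [494.0, 347.0, 12.0], [[131.0, 255.0]])]
throttle_mid [(0.76, [479.0, -367.0, 5.0], [[440.0, 254.0]])]
jet_mid [(0.57, [493.0, 343.0, 15.0], [[132.0, 255.0]])]
scene 50.19893464311783 [[-0.88, 0.36, -0.31, 919.74], [0.47, 0.7, -0.54, 559.43], [0.02, -0.62, -0.78, 859.4], [0.0, 0.0, 0.0, 1.0]]
canister_mid [(0.6
[... 669 characters left out ...]
nt_pos': array([-1.21700347e+00,  3.19558630e-01,  1.56449085e+00,  3.51351235e-05,
        1.25739607e+00, -1.99951563e-02]), 'qd': array([ 2.03432826e-04, -1.09863133e-03,  5.06548617e-04, -1.09462109e-03,
        4.73974717e-04,  4.02330901e-05]), 'joint_efforts': array([ 6.02009623e-04, -4.15404010e+01, -2.34425265e+01, -9.38048743e-06,
       -2.91456195e-05, -6.42359083e-06]), 'tool_pos': array([ 209.97692558, -535.30678743,  231.36528564]), 'eef_rot': array([ 2.90301312e-05,  8.26176256e-01, -5.63411740e-01,  6.96164689e-05]), 'contact_force': array([-0.0464229 , -1.06983548,  0.07703199]), 'wrist_torque': array([ 0.00346061, -0.00120341,  0.07980084]), 'finger_gap': 85.4632532522206}
```

View pics/top0.png

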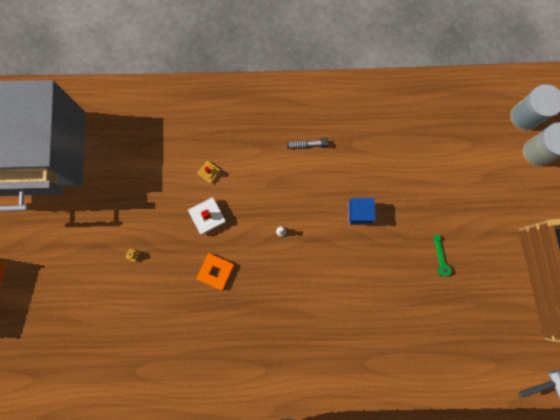

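View pics/scene0.png

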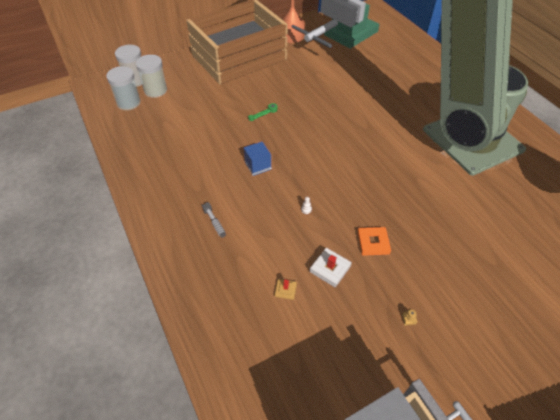

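The top view shows the blue canister at (362,210), the nested aluminium cover and red knob at (207,216), a smaller lid at (209,171), an orange cover look-alike at (216,271), the insulator at (281,231), the chaser at (308,144), the throttle lever at (443,257) and the jet holder at (133,255). Next I'll measure exact poses from the depth.

```bash
python3 - <<'E'
from h import *
for n in ['top','scene']:
    c=cam(n); P=cloud(c); F=c['frame'].astype(int)
    def rep(name,cx,cy,r,zlo,zhi,col=None):
        m=(np.hypot(P[...,0]-cx,P[...,1]-cy)<r)&(P[...,2]>zlo)&(P[...,2]<zhi)
        if col is not None: m&=col(F)
        Q=P[m]
        if len(Q)<5: print(name,len(Q));return
        r_=cv2.minAreaRect(Q[:,:2].astype(np.float32))
        print(n,name,len(Q),'z',np.median(Q[:,2]).round(1),'mean',Q.mean(0).round(1),'rect',np.round(r_[0],1),np.round(r_[1],1),round(r_[2],1))
    rep('can',582,-183,50,48,65)
    rep('cantop',582,-183,50,30,70,lambda F:(F[...,2]>F[...,0]+40))
    rep('covertop',579,173,60,20,34)
    rep('cover',579,173,60,8,34)
    rep('knob',579,173,40,40,70)
    rep('small',687,170,40,5,60)
    rep('orange',454,156,50,5,40)
    rep('insul',540,2,30,6,60)
    rep('jet',496,346,30,6,60)
    rep('chaser',752,-63,70,6,60)
    rep('throttle',480,-366,70,6,60)
    m=(np.hypot(P[...,0]-560,P[...,1]+60)<60); print('bench z',np.nanmedian(P[m][:,2]))
E
```

```text
top can 540 z 55.6 mean [ 579.9 -185.3   55.6] rect [ 580.1 -185.6] [52.7 51.6] 88.2
top cantop 585 z 55.3 mean [ 578.9 -184.3   54.2] rect [ 580.1 -185.6] [52.7 51.6] 88.2
top covertop 714 z 26.7 mean [580.  171.4  26.6] rect [580.6 171.9] [64.8 63.5] 26.7
top cover 738 z 26.6 mean [579.2 171.   26.3] rect [580.6 171.9] [64.8 63.6] 26.8
top knob 46 z 55.8 mean [579.6 170.9  55. ] rect [580.3 171.5] [14.2 13.6] 28.6
top small 291 z 12.8 mean [687.7 168.7  15. ] rect [692.1 166.8] [62.6 64. ] 78.1
top orange 726 z 16.0 mean [452.2 153.6  15.7] rect [458.4 153. ] [95.  84.3] 73.3
top insul 81 z 25.0 mean [539.4   0.9  24.7] rect [540.4   4. ] [34.7 30.7] 26.7
top jet 124 z 19.9 mean [494.4 341.6  20.1] rect [492.3 344.4] [28.9 31.7] 65.5
top chaser 251 z 13.8 mean [749.9 -69.2  13.7] rect [736.7 -61.5] [ 90.6 102.2] 55.0
top throttle 280 z 11.1 mean [ 468.3 -365.6   11.1] rect [ 477.2 -358.2] [ 99.2 102.9] 37.8
bench z -0.05196283561474502
scene can 371 z 57.4 mean [ 585.2 -181.2   56.7] rect [ 583.7 -185. ] [56.3 53.4] 86.1
scene cantop 426 z 57.0 mean [ 584.9 -176.    53.4] rect [ 584.  -182.6] [55.2 52.3] 87.0
scene covertop 756 z 28.3 mean [586.4 176.7  28. ] rect [584.1 174. ] [66.2 65.3] 26.5
scene cover 821 z 28.1 mean [587.5 178.   27.1] rect [584.1 174. ] [66.2 65.3] 26.5
scene knob 73 z 56.4 mean [585.5 175.6  53.8] rect [584.2 174.2] [15.8 14.6] 29.4
scene small 354 z 14.2 mean [693.8 173.9  17.2] rect [690.5 167. ] [54.  46.1] 46.8
scene orange 707 z 16.9 mean [458.  159.   16.2] rect [456.7 155.9] [89.8 77.8] 75.3
scene insul 108 z 23.5 mean [547.4   5.6  25.1] rect [545.8   4.5] [16.4 21.9] 76.8
scene jet 177 z 16.6 mean [501.7 347.6  20.2] rect [493.9 348.1] [23.9 34.7] 67.6
scene chaser 260 z 15.4 mean [755.8 -65.7  15. ] rect [753.5 -61.5] [115.5 100.9] 75.6
scene throttle 159 z 11.6 mean [ 473.4 -364.2   11.8] rect [ 483.8 -387. ] [117.3  86.1] 1.2
bench z 1.624562213654599
```

```bash
cat >> h.py <<'E'
from scipy.spatial.transform import Rotation as Ro
def Rt(yaw,phi=0):
    u=np.array([np.cos(np.radians(yaw)),np.sin(np.radians(yaw)),0]);z=np.array([0,0,-1.])
    return Ro.from_matrix(np.stack([u,np.cross(z,u),z],1))*Ro.from_euler('x',phi,degrees=True)
def st(show=True):
    s=get_state(); q=s['eef_rot']; R=Ro.from_quat([q[1],q[2],q[3],q[0]])
    if show: print('t',round(s['t'],2),'tcp',np.round(s['tool_pos'],1),'q',np.round(s['joint_pos'],2),'F',np.round(s['contact_force'],1),'gap',round(s['finger_gap'],1))
    return np.array(s['tool_pos']),R
def plan(tcp,R):
    p,Rc=st(); D=Rc.inv().apply(np.array(tcp)-p); w=(Rc.inv()*R).as_rotvec(degrees=True)
    print('shift mm in tool',D.round(1),'turn deg',w.round(2),'| shift after turn',R.inv().apply(np.array(tcp)-p).round(1))
def gtcp(g,R,back=19): return np.array(g)+back*R.as_matrix()[:,2]
E
python3 - <<'E'
from h import *
for yaw in(-2.5,):
    R=Rt(yaw,0); plan([582,-185,230],R)
    R=Rt(yaw,-45); print(gtcp([582,-185,30],R))
E
```

```text
t 1.0 tcp [ 210.  -535.3  231.3] q [-1.22  0.32  1.56 -0.    1.26 -0.02] F [ 0.  -0.1  0.2] gap 85.4
shift mm in tool [-190.3 -474.3    1.3] turn deg [  0.    -0.   -66.08] | shift after turn [ 356.4 -366.2    1.3]
[ 581.41397227 -198.42224167   16.56497116]
```

Request:
servo_tool --commands "0.085 0 0 0 0 0 -10; 0.085 0 0 0 0 0 -10; 0.085 0 0 0 0 0 -10; 0.085 0 0 0 0 0 -10; 0.085 0 0 0 0 0 -10; 0.085 0 0 0 0 0 -10; 0.085 0 0 0 0 0 -6"

```text
t: 1.88
tool_pos: [210.0, -535.3, 231.4]
eef_rot: [0.0, 1.0, -0.003, 0.0]
contact_force: [-0.8, 0.3, 0.5]
finger_gap: 85.0
```

Request:
servo_tool --commands "0.085 0.03 -0.031 0 0 0 0; 0.085 0.03 -0.031 0 0 0 0; 0.085 0.03 -0.031 0 0 0 0; 0.085 0.03 -0.031 0 0 0 0; 0.085 0.03 -0.031 0 0 0 0; 0.085 0.03 -0.031 0 0 0 0; 0.085 0.03 -0.031 0 0 0 0; 0.085 0.03 -0.031 0 0 0 0; 0.085 0.03 -0.031 0 0 0 0; 0.085 0.03 -0.031 0 0 0 0; 0.085 0.03 -0.031 0 0 0 0; 0.085 0.026 -0.027 0 0 0 0"

```text
t: 3.38
tool_pos: [579.1, -161.4, 231.8]
eef_rot: [0.002, 1.0, -0.006, 0.002]
contact_force: [-0.6, -1.2, -0.1]
finger_gap: 84.9
```

```bash
python3 - <<'E'
from h import *
R=Rt(-2.5,-45); plan(gtcp([582,-185,30],R)-60*R.as_matrix()[:,2],R)
plan([582,-185,230],Rt(-2.5))
E
```

```text
t 3.38 tcp [ 579.1 -161.4  231.8] q [-0.29  0.36  1.5  -0.    1.27 -0.28] F [-0.6 -1.2 -0.1] gap 84.9
shift mm in tool [  3.5  -6.  172.8] turn deg [-44.79  -0.9    1.68] | shift after turn [   3.9 -126.1  118.3]
t 3.38 tcp [ 579.1 -161.4  231.8] q [-0.29  0.36  1.5  -0.    1.27 -0.28] F [-0.6 -1.2 -0.1] gap 84.9
shift mm in tool [ 3.2 23.6  1.9] turn deg [ 0.21 -0.19  1.85] | shift after turn [ 3.9 23.5  1.8]
```

Request:
servo_tool --commands "0.085 0 0 0 -9 0 0.8; 0.085 0 0 0 -9 0 0.4; 0.085 0 0 0 -9 0 0.4; 0.085 0 0 0 -9 0 0; 0.085 0 0 0 -9 0 0; 0.085 0 0 0 0 0 0"

```text
t: 4.12
tool_pos: [582.7, -158.7, 232.2]
eef_rot: [0.395, 0.919, -0.019, -0.0]
contact_force: [0.6, -0.1, 1.1]
finger_gap: 85.1
```

```bash
python3 - <<'E'
from h import *
R=Rt(-2.5,-45); plan(gtcp([582,-185,30],R)-60*R.as_matrix()[:,2],R)
E
```

```text
t 4.12 tcp [ 582.7 -158.7  232.2] q [ 0.1   0.42  1.67 -0.84  1.3   0.49] F [ 0.6 -0.1  1.1] gap 85.1
shift mm in tool [  -2.  -127.4  117.3] turn deg [ 1.46 -0.92 -0.23] | shift after turn [   0.4 -124.4  120.5]
```

Request:
servo_tool --commands "0.085 0 0 0 1.4 -0.9 -0.2; 0.085 0 -0.031 0.03 0 0 0; 0.085 0 -0.031 0.03 0 0 0; 0.085 0 -0.031 0.03 0 0 0; 0.085 0 -0.031 0.03 0 0 0; 0.085 0 0 0 0 0 0"

```text
t: 4.88
tool_pos: [589.4, -161.4, 63.8]
eef_rot: [0.376, 0.926, -0.03, -0.002]
contact_force: [0.8, -0.2, -0.5]
finger_gap: 85.1
```

```bash
python3 - <<'E'
from h import *
R=Rt(-2.5,-45); plan(gtcp([582,-185,30],R)-60*R.as_matrix()[:,2],R)
plan(gtcp([582,-185,30],R),R)
cam('scene','s1.png')
E
```

```text
t 4.88 tcp [ 589.4 -161.4   63.8] q [ 0.08  0.62  1.8  -0.91  1.07  0.75] F [ 0.8 -0.2 -0.5] gap 85.1
shift mm in tool [-6.5 -6.9 -0.1] turn deg [-0.89 -0.18 -1.35] | shift after turn [-6.3 -7.  -0.2]
t 4.88 tcp [ 589.4 -161.4   63.8] q [ 0.08  0.62  1.8  -0.91  1.07  0.75] F [ 0.8 -0.2 -0.5] gap 85.1
shift mm in tool [-6.7 -5.9 59.9] turn deg [-0.89 -0.18 -1.35] | shift after turn [-6.3 -7.  59.8]
```

View pics/s1.png

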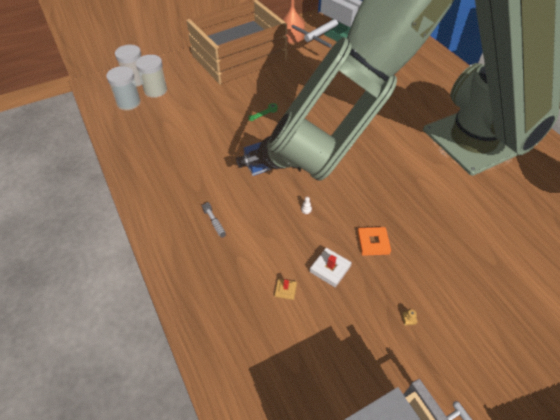

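The arm is tilted beside the canister at (258,157), clear of the insulator at (307,205).

Request:
servo_tool --commands "0.085 -0.0063 -0.007 0 -0.9 -0.2 -1.3; 0.085 0 0 0 0 0 0; 0.085 0 0 0.015 0 0 0; 0.085 0 0 0.015 0 0 0; 0.085 0 0 0 0 0 0"

```text
t: 5.55
tool_pos: [586.6, -179.4, 44.3]
eef_rot: [0.383, 0.923, -0.023, -0.002]
contact_force: [0.3, 0.4, -0.2]
finger_gap: 85.3
```

```bash
python3 - <<'E'
from h import *
R=Rt(-2.5,-45); 
plan(gtcp([582,-185,30],R),R)
E
```

```text
t 5.55 tcp [ 586.6 -179.4   44.3] q [ 0.06  0.65  1.83 -0.97  1.03  0.79] F [ 0.3  0.4 -0.2] gap 85.3
shift mm in tool [-4.7 -6.  33.2] turn deg [ 0.03 -0.52 -0.61] | shift after turn [-4.3 -6.  33.2]
```

Request:
servo_tool --commands "0.085 -0.0045 -0.006 0 0 -0.5 -0.6; 0.085 0 0 0 0 0 0; 0.085 -0.001 -0.001 0.015 0 0 0; 0.085 -0.001 -0.001 0.015 0 0 0; 0.085 0 0 0 0 0 0"

```text
t: 6.18
tool_pos: [578.8, -195.7, 15.1]
eef_rot: [0.383, 0.924, -0.02, -0.009]
contact_force: [-0.6, -0.3, -0.2]
finger_gap: 85.0
```

```bash
python3 - <<'E'
from h import *
R=Rt(-2.5,-45); 
plan(gtcp([582,-185,30],R),R)
E
```

```text
t 6.17 tcp [ 578.8 -195.7   15.1] q [ 0.03  0.69  1.86 -1.01  0.98  0.83] F [-0.6 -0.3 -0.2] gap 85.0
shift mm in tool [2.7 2.9 0.8] turn deg [0.02 0.05 0.08] | shift after turn [2.7 2.9 0.8]
```

Request:
servo_tool --commands "0.085 0.0027 0.0029 0 0 0 0; 0.085 0 0 0 0 0 0; 0.04 0 0 0 0 0 0; 0.04 0 0 0 0 0 0; 0.04 0 0 0 0 0 0; 0.04 0 0 0 0 0 0; 0.04 0 0 0 0 0 0"

```text
t: 7.05
tool_pos: [582.3, -198.0, 17.9]
eef_rot: [0.383, 0.924, -0.02, -0.008]
contact_force: [0.4, -1.0, -0.5]
finger_gap: 51.1
```

```bash
python3 - <<'E'
from h import *
R=Rt(-2.5,-45); 
plan(gtcp([582,-185,30],R),R)
c=cam('top','t2.png'); P=cloud(c);F=c['frame'].astype(int)
m=(np.hypot(P[...,0]-582,P[...,1]+185)<60)&(F[...,2]>F[...,0]+60); print(m.sum(),P[m].mean(0))
E
```

```text
t 7.05 tcp [ 582.3 -198.    17.9] q [ 0.03  0.68  1.85 -1.01  0.99  0.82] F [ 0.4 -1.  -0.5] gap 51.1
shift mm in tool [-0.8 -0.6  1.3] turn deg [ 0.04 -0.03  0.01] | shift after turn [-0.8 -0.6  1.3]
146 [ 582.26135935 -189.22458198   55.70906546]
```

Request:
servo_tool --commands "0.04 0 0.014 -0.014 0 0 0; 0.04 0 0.021 -0.021 0 0 0; 0.04 0 0.021 -0.021 0 0 0; 0.04 0 0.021 -0.021 0 0 0; 0.04 0 0 0 0 0 0"

```text
t: 7.72
tool_pos: [580.4, -196.5, 125.1]
eef_rot: [0.38, 0.925, -0.019, -0.011]
contact_force: [-0.6, 1.2, -3.3]
finger_gap: 51.3
```

Request:
servo_tool --commands "0.04 0 0 0 9 0 0; 0.04 0 0 0 9 0 0; 0.04 0 0 0 9 0 0; 0.04 0 0 0 9 0 0; 0.04 0 0 0 9 0 0; 0.04 0 0 0 9 0 0; 0.04 0 0 0 9 0 0; 0.04 0 0 0 9 0 0; 0.04 0 0 0 9 0 0; 0.04 0 0 0 9 0 0; 0.04 0 0 0 0 0 0"

```text
t: 9.1
tool_pos: [569.4, -192.7, 100.9]
eef_rot: [-0.412, 0.911, -0.03, -0.011]
contact_force: [-0.9, 0.4, -3.3]
finger_gap: 51.4
```

```bash
python3 - <<'E'
from h import *
R=Rt(-2.5,45); 
plan(gtcp([582,-185,28],R),R)
cam('scene','s3.png')
E
```

```text
t 9.1 tcp [ 569.4 -192.7  100.9] q [-0.67  0.73  1.48  0.64  1.54 -0.83] F [-0.9  0.4 -3.3] gap 51.4
shift mm in tool [16.  49.9 73. ] turn deg [-3.6   1.63 -1.97] | shift after turn [12.2 45.7 76.4]
```

View pics/s3.png

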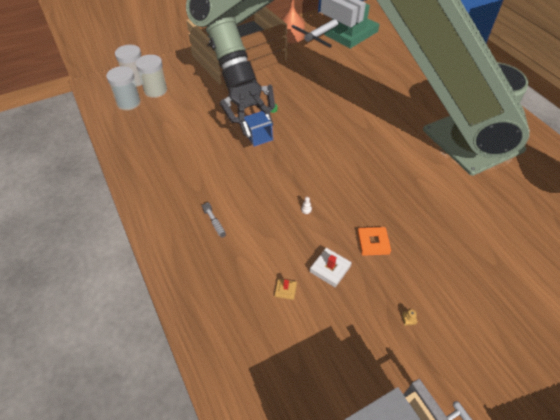

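Request:
servo_tool --commands "0.04 0 0 0 -3.6 1.6 -2; 0.04 0 0 0 0 0 0; 0.04 0 0.018 0.018 0 0 0; 0.04 0 0.018 0.018 0 0 0; 0.04 0 0.010 0.010 0 0 0; 0.04 0 0 0 0 0 0"

```text
t: 9.9
tool_pos: [571.9, -188.6, 38.4]
eef_rot: [-0.377, 0.926, -0.016, 0.009]
contact_force: [-0.6, 0.5, -2.3]
finger_gap: 51.1
```

```bash
python3 - <<'E'
from h import *
R=Rt(-2.5,45); 
p,_=st(); plan([p[0],p[1],28-13.4],R)
E
```

```text
t 9.9 tcp [ 571.9 -188.6   38.4] q [-0.65  0.76  1.56  0.62  1.37 -0.92] F [-0.6  0.5 -2.3] gap 51.1
t 9.9 tcp [ 571.9 -188.6   38.4] q [-0.65  0.76  1.56  0.62  1.37 -0.92] F [-0.6  0.5 -2.3] gap 51.1
shift mm in tool [-0.1 16.6 17. ] turn deg [0.71 0.16 0.5 ] | shift after turn [ 0.  16.8 16.8]
```

Request:
servo_tool --commands "0.04 0 0.006 0.006 0.7 0.2 0.5; 0.04 0 0.006 0.006 0 0 0; 0.04 0 0.002 0.002 0 0 0; 0.04 0 0 0 0 0 0"

```text
t: 10.4
tool_pos: [573.0, -189.2, 19.0]
eef_rot: [-0.382, 0.924, -0.02, 0.01]
contact_force: [-0.5, 0.7, -2.7]
finger_gap: 51.2
```

```bash
python3 - <<'E'
from h import *
R=Rt(-2.5,45); 
p,_=st(); plan([p[0],p[1],26-13.4],R)
E
```

```text
t 10.4 tcp [ 573.  -189.2   19. ] q [-0.65  0.79  1.56  0.64  1.35 -0.93] F [-0.5  0.7 -2.7] gap 51.2
t 10.4 tcp [ 573.  -189.2   19. ] q [-0.65  0.79  1.56  0.64  1.35 -0.93] F [-0.5  0.7 -2.7] gap 51.2
shift mm in tool [-0.   4.5  4.5] turn deg [ 0.06 -0.16  0.07] | shift after turn [0.  4.5 4.5]
```

Request:
servo_tool --commands "0.04 0 0.0016 0.0016 0 0 0; 0.04 0 0 0 0 0 0; 0.04 0 0.0014 0.0014 0 0 0; 0.04 0 0 0 0 0 0"

```text
t: 10.9
tool_pos: [573.3, -189.5, 15.2]
eef_rot: [-0.382, 0.924, -0.02, 0.011]
contact_force: [-0.3, 0.3, -2.7]
finger_gap: 51.4
```

Request:
servo_tool --commands "0.04 0 0.001 0.001 0 0 0; 0.04 0 0 0 0 0 0"

```text
t: 11.15
tool_pos: [573.4, -189.5, 15.3]
eef_rot: [-0.382, 0.924, -0.02, 0.011]
contact_force: [0.8, -0.0, -3.5]
finger_gap: 51.3
```

Request:
servo_tool --commands "0.04 0 0.0016 0.0016 0 0 0; 0.04 0 0 0 0 0 0"

```text
t: 11.4
tool_pos: [573.4, -189.6, 15.4]
eef_rot: [-0.383, 0.923, -0.019, 0.011]
contact_force: [0.2, 0.1, -2.4]
finger_gap: 50.9
```

Request:
servo_tool --commands "0.04 0 0.0016 0.0016 0 0 0; 0.04 0 0 0 0 0 0"

```text
t: 11.65
tool_pos: [573.5, -189.7, 15.4]
eef_rot: [-0.384, 0.923, -0.019, 0.012]
contact_force: [-0.0, 1.0, -2.0]
finger_gap: 51.4
```

Request:
servo_tool --commands "0.04 0 0.003 0.003 0 0 0; 0.04 0 0 0 0 0 0"

```text
t: 11.9
tool_pos: [573.6, -189.8, 15.7]
eef_rot: [-0.386, 0.922, -0.018, 0.012]
contact_force: [0.4, 0.6, -2.6]
finger_gap: 51.7
```

```bash
python3 - <<'E'
from h import *
R=Rt(-2.5,45); 
p,_=st(); plan([p[0],p[1],26-13.4],R)
c=cam('scene','s4.png');f=c['frame'][60:260,150:400,::-1];cv2.imwrite('pics/s4c.png',cv2.resize(f,None,fx=3,fy=3))
E
```

```text
t 11.9 tcp [ 573.6 -189.8   15.7] q [-0.65  0.8   1.56  0.65  1.35 -0.95] F [ 0.4  0.6 -2.6] gap 51.7
t 11.9 tcp [ 573.6 -189.8   15.7] q [-0.65  0.8   1.56  0.65  1.35 -0.95] F [ 0.4  0.6 -2.6] gap 51.7
shift mm in tool [-0.   2.2  2.2] turn deg [-0.46 -0.33  0.38] | shift after turn [0.  2.2 2.2]
```

View pics/s4c.png

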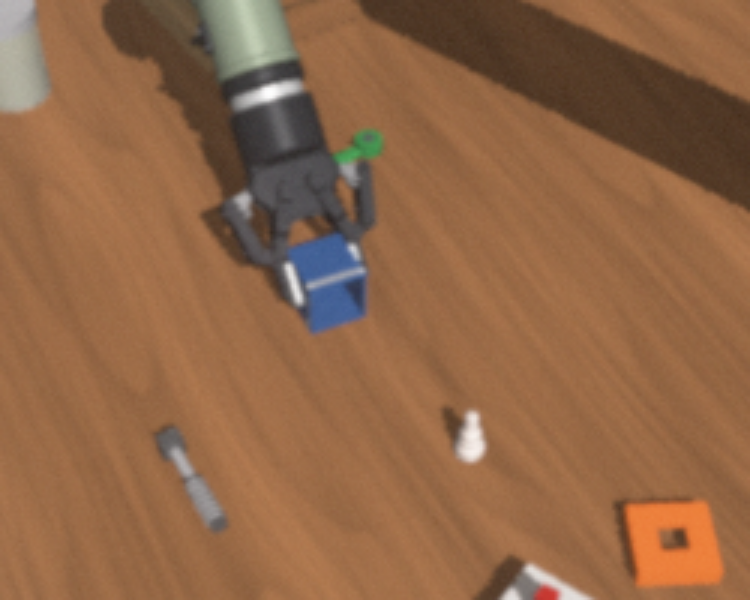

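```bash
python3 - <<'E'
from h import *
p,R=st()
for n in('top','scene'):
    c=cam(n); P=cloud(c);F=c['frame'].astype(int)
    m=(np.hypot(P[...,0]-575,P[...,1]+180)<60)&(F[...,2]>F[...,0]+50)&(P[...,2]>40);Q=P[m]; print(n,m.sum(),np.percentile(Q[:,2],[5,25,50,75,95]).round(1), Q.mean(0).round(1),cv2.minAreaRect(Q[:,:2].astype(np.float32)))
    A=np.c_[Q[:,:2]-Q[:,:2].mean(0),np.ones(len(Q))]; print(np.degrees(np.linalg.lstsq(A,Q[:,2],rcond=None)[0][:2]))
E
```

```text
t 11.95 tcp [ 573.8 -189.8   15.5] q [-0.65  0.8   1.56  0.65  1.35 -0.95] F [-0.5 -1.   5.6] gap 51.2
top 487 [48.6 50.7 52.2 53.8 55.9] [ 570.8 -202.4   52.2] ((571.1893920898438, -199.45286560058594), (57.091793060302734, 52.07575607299805), 88.7141342163086)
[0.65941893 0.02572266]
scene 250 [51.1 53.1 54.2 55.4 56.8] [ 574.  -200.4   54.1] ((573.8321533203125, -198.49960327148438), (58.35470199584961, 50.067840576171875), 85.39442443847656)
[ 0.90506164 -0.55033571]
```

Request:
servo_tool --commands "0.085 0 0 0 0 0 0; 0.085 0 0 0 0 0 0; 0.085 0 0 0 0 0 0; 0.085 0 0 -0.02 0 0 0; 0.085 0 0 -0.04 0 0 0; 0.085 0 0 -0.05 0 0 0; 0.085 0 0 -0.05 0 0 0; 0.085 0 0 -0.03 0 0 0; 0.085 0 0 0 0 0 0"

```text
t: 13.18
tool_pos: [566.2, -332.4, 154.7]
eef_rot: [-0.385, 0.923, -0.019, 0.013]
contact_force: [0.4, 0.5, -1.0]
finger_gap: 85.1
```

Request:
servo_tool --commands "0.085 0 0 0 -9 0 0; 0.085 0 0 0 -9 0 0; 0.085 0 0 0 -9 0 0; 0.085 0 0 0 -9 0 0; 0.085 0 0 0 -9 0 0; 0.085 0 0 0 -9 0 0; 0.085 0 0 0 -9 0 0; 0.085 0 0 0 -9 0 0; 0.085 0 0 0 -9 0 0; 0.085 0 0 0 -9 0 0; 0.085 0 0 0 0 0 0"

```text
t: 14.55
tool_pos: [558.8, -323.8, 145.9]
eef_rot: [0.397, 0.917, -0.015, -0.009]
contact_force: [0.7, 0.5, -0.6]
finger_gap: 84.9
```

```bash
python3 - <<'E'
from h import *
p,R=st()
for n in('top','scene'):
    c=cam(n,n+'5.png'); P=cloud(c);F=c['frame'].astype(int)
    m=(np.hypot(P[...,0]-575,P[...,1]+195)<60)&(F[...,2]>F[...,0]+50)&(P[...,2]>40);Q=P[m]; print(n,m.sum(),np.percentile(Q[:,2],[5,25,50,75,95]).round(1), Q.mean(0).round(1),cv2.minAreaRect(Q[:,:2].astype(np.float32)))
R=Rt(-2.5,-45); plan(gtcp([574,-200,27],R)-60*R.as_matrix()[:,2],R)
E
```

```text
t 14.55 tcp [ 558.8 -323.8  145.9] q [-0.18  0.5   1.81 -1.02  1.01  0.51] F [ 0.7  0.5 -0.6] gap 84.9Traceback (most recent call last):
  File "<stdin>", line 5, in <module>
    return _quantile_unchecked(
        a, q, axis, out, overwrite_input, method, keepdims, weights)
    return _ureduce(a,
                    func=_quantile_ureduce_func,
    ...<5 lines>...
                    overwrite_input=overwrite_input,
                    method=method)
    r = func(a, **kwargs)
    result = _quantile(arr,
                       quantiles=q,
    ...<2 lines>...
                       out=out,
                       weights=wgt)
    slices_having_nans = np.isnan(arr[-1, ...])
                                  ~~~^^^^^^^^^
IndexError: index -1 is out of bounds for axis 0 with size 0
```

```bash
python3 - <<'E'
from h import *
c=cam('scene','scene5.png'); P=cloud(c);F=c['frame'].astype(int)
m=(np.hypot(P[...,0]-575,P[...,1]+195)<60)&(F[...,2]>F[...,0]+50)&(P[...,2]>40);Q=P[m]; print(m.sum()); 
if len(Q)>3: print(Q.mean(0).round(1),cv2.minAreaRect(Q[:,:2].astype(np.float32)))
R=Rt(-2.5,-45); plan(gtcp([574,-200,27],R)-60*R.as_matrix()[:,2]+[0,40,80],R)
E
```

```text
249
[ 575.4 -200.5   53.8] ((574.9371337890625, -197.5518035888672), (58.735984802246094, 50.418941497802734), 87.57991027832031)
t 14.65 tcp [ 559.8 -326.   148.5] q [-0.18  0.49  1.8  -1.02  1.01  0.51] F [-0.2 -0.5 -0.7] gap 85.0
shift mm in tool [   8.  -142.7 -134.1] turn deg [ 1.88 -0.25  0.19] | shift after turn [   7.  -147.1 -129.4]
```

View pics/scene5.png

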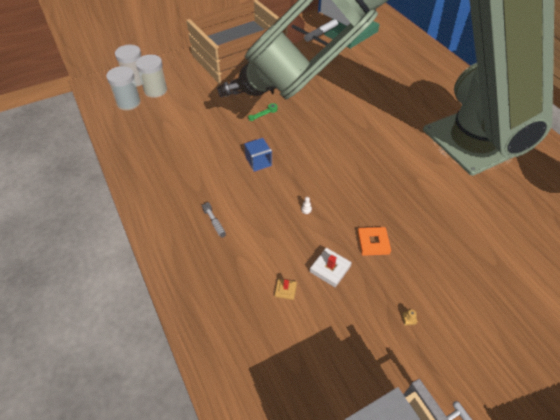

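The canister lies on its side at (259,155) with its mouth toward +Y. Now I'll move to the second approach.

Request:
servo_tool --commands "0.085 0 0 0 1.9 -0.3 0.2; 0.085 0.001 -0.03 -0.027 0 0 0; 0.085 0.001 -0.03 -0.027 0 0 0; 0.085 0.001 -0.03 -0.027 0 0 0; 0.085 0.001 -0.03 -0.027 0 0 0; 0.085 0.001 -0.025 -0.022 0 0 0; 0.085 0 0 0 0 0 0"

```text
t: 15.52
tool_pos: [577.0, -134.6, 146.5]
eef_rot: [0.374, 0.927, -0.031, -0.005]
contact_force: [0.7, 0.1, -0.0]
finger_gap: 85.2
```

```bash
python3 - <<'E'
from h import *
R=Rt(-2.5,-45); plan(gtcp([574,-200,27],R)-60*R.as_matrix()[:,2],R)
E
```

```text
t 15.53 tcp [ 577.  -134.6  146.5] q [ 0.13  0.5   1.75 -0.82  1.2   0.63] F [ 0.7  0.1 -0. ] gap 85.2
shift mm in tool [ -0.7 -36.5  90.4] turn deg [-1.04  0.15 -1.27] | shift after turn [ -0.1 -38.2  89.8]
```

Request:
servo_tool --commands "0.085 0 0 0 -1 0.2 -1.3; 0.085 0 -0.019 0.03 0 0 0; 0.085 0 -0.019 0.03 0 0 0; 0.085 0 0 0.02 0 0 0; 0.085 0 0 0 0 0 0"

```text
t: 16.15
tool_pos: [576.2, -171.7, 64.3]
eef_rot: [0.382, 0.924, -0.023, -0.007]
contact_force: [0.0, -0.2, 0.3]
finger_gap: 85.3
```

```bash
python3 - <<'E'
from h import *
R=Rt(-2.5,-45); plan(gtcp([574,-200,27],R),R)
E
```

```text
t 16.15 tcp [ 576.2 -171.7   64.3] q [ 0.07  0.61  1.83 -0.94  1.06  0.75] F [ 0.  -0.2  0.3] gap 85.3
shift mm in tool [-0.9 -6.2 65.5] turn deg [-0.08  0.03 -0.32] | shift after turn [-0.9 -6.3 65.5]
```

Request:
servo_tool --commands "0.085 -0.001 -0.006 0.01 0 0 -0.3; 0.085 0 0 0.017 0 0 0; 0.085 0 0 0.017 0 0 0; 0.085 0 0 0.014 0 0 0; 0.085 0 0 0 0 0 0"

```text
t: 16.77
tool_pos: [574.7, -211.4, 18.2]
eef_rot: [0.382, 0.924, -0.021, -0.007]
contact_force: [0.4, 0.4, 0.1]
finger_gap: 85.2
```

```bash
python3 - <<'E'
from h import *
R=Rt(-2.5,-45); plan(gtcp([574,-200,27],R),R)
E
```

```text
t 16.77 tcp [ 574.7 -211.4   18.2] q [ 0.    0.67  1.87 -1.03  0.97  0.82] F [0.4 0.4 0.1] gap 85.2
shift mm in tool [-1.2 -1.9  4.8] turn deg [-0.09 -0.11 -0.17] | shift after turn [-1.2 -1.9  4.8]
```

Request:
servo_tool --commands "0.085 -0.001 -0.002 0.004 0 0 -0.2; 0.085 0 0 0 0 0 0; 0.04 0 0 0 0 0 0; 0.04 0 0 0 0 0 0; 0.04 0 0 0 0 0 0; 0.04 0 0 0 0 0 0; 0.04 0 0 0 0 0 0"

```text
t: 17.65
tool_pos: [574.3, -212.2, 14.6]
eef_rot: [0.382, 0.924, -0.019, -0.007]
contact_force: [-0.4, -0.6, -0.1]
finger_gap: 51.3
```

Request:
servo_tool --commands "0.04 0 0.014 -0.014 0 0 0; 0.04 0 0.021 -0.021 0 0 0; 0.04 0 0.021 -0.021 0 0 0; 0.04 0 0.014 -0.014 0 0 0; 0.04 0 0 0 0 0 0"

```text
t: 18.27
tool_pos: [572.7, -211.0, 112.4]
eef_rot: [0.379, 0.925, -0.019, -0.009]
contact_force: [0.8, 0.2, -3.1]
finger_gap: 51.4
```

Request:
servo_tool --commands "0.04 0 0 0 9 0 0; 0.04 0 0 0 9 0 0; 0.04 0 0 0 9 0 0; 0.04 0 0 0 9 0 0; 0.04 0 0 0 9 0 0; 0.04 0 0 0 9 0 0; 0.04 0 0 0 9 0 0; 0.04 0 0 0 9 0 0; 0.04 0 0 0 9 0 0; 0.04 0 0 0 9 0 0; 0.04 0 0 0 0 0 0"

```text
t: 19.65
tool_pos: [563.5, -208.6, 93.8]
eef_rot: [-0.411, 0.911, -0.025, -0.006]
contact_force: [-0.2, 1.7, -2.7]
finger_gap: 51.4
```

```bash
python3 - <<'E'
from h import *
R=Rt(-2.5,45); 
p,_=st(); plan([p[0],p[1],30-13.4],R)
E
```

```text
t 19.65 tcp [ 563.5 -208.6   93.8] q [-0.69  0.74  1.48  0.62  1.54 -0.86] F [-0.2  1.7 -2.7] gap 51.4
t 19.65 tcp [ 563.5 -208.6   93.8] q [-0.69  0.74  1.48  0.62  1.54 -0.86] F [-0.2  1.7 -2.7] gap 51.4
shift mm in tool [ 2.5 57.8 51.1] turn deg [-3.5   1.38 -1.24] | shift after turn [ 0.  54.6 54.6]
```

Request:
servo_tool --commands "0.04 0 0 0 -3.5 1.4 -1.3; 0.04 0 0 0 0 0 0; 0.04 0 0.016 0.016 0 0 0; 0.04 0 0.016 0.016 0 0 0; 0.04 0 0.008 0.008 0 0 0; 0.04 0 0 0 0 0 0"

```text
t: 20.4
tool_pos: [562.5, -206.7, 30.5]
eef_rot: [-0.38, 0.925, -0.02, 0.005]
contact_force: [-0.5, 0.2, -2.7]
finger_gap: 51.2
```

```bash
python3 - <<'E'
from h import *
R=Rt(-2.5,45); 
p,_=st(); plan([p[0],p[1],15.7],R)
E
```

```text
t 20.4 tcp [ 562.5 -206.7   30.5] q [-0.68  0.78  1.55  0.61  1.39 -0.93] F [-0.5  0.2 -2.7] gap 51.2
t 20.4 tcp [ 562.5 -206.7   30.5] q [-0.68  0.78  1.55  0.61  1.39 -0.93] F [-0.5  0.2 -2.7] gap 51.2
shift mm in tool [ 0.1 10.4 10.5] turn deg [ 0.35  0.34 -0.06] | shift after turn [ 0.  10.5 10.5]
```

Request:
servo_tool --commands "0.04 0 0.005 0.005 0.35 0.35 0; 0.04 0 0.003 0.003 0 0 0; 0.04 0 0 0 0 0 0"

```text
t: 20.78
tool_pos: [562.9, -207.3, 18.8]
eef_rot: [-0.383, 0.924, -0.021, 0.009]
contact_force: [0.3, 0.1, -2.3]
finger_gap: 51.6
```

```bash
python3 - <<'E'
from h import *
R=Rt(-2.5,45); 
p,_=st(); plan([p[0],p[1],15.7],R)
E
```

```text
t 20.77 tcp [ 562.9 -207.3   18.8] q [-0.68  0.79  1.56  0.62  1.37 -0.95] F [ 0.3  0.1 -2.3] gap 51.6
t 20.77 tcp [ 562.9 -207.3   18.8] q [-0.68  0.79  1.56  0.62  1.37 -0.95] F [ 0.3  0.1 -2.3] gap 51.6
shift mm in tool [-0.   2.2  2.2] turn deg [ 0.   -0.1  -0.04] | shift after turn [0.  2.2 2.2]
```

Request:
servo_tool --commands "0.04 0 0.0015 0.0015 0 0 0; 0.04 0 0 0 0 0 0; 0.04 0 0.0012 0.0012 0 0 0; 0.04 0 0 0 0 0 0"

```text
t: 21.28
tool_pos: [563.5, -207.8, 16.6]
eef_rot: [-0.382, 0.924, -0.02, 0.01]
contact_force: [-0.4, -0.2, -4.0]
finger_gap: 51.4
```

Request:
servo_tool --commands "0.04 0 0.0012 0.0012 0 0 0; 0.04 0 0 0 0 0 0"

```text
t: 21.52
tool_pos: [563.6, -207.9, 16.5]
eef_rot: [-0.383, 0.923, -0.02, 0.01]
contact_force: [-0.0, 0.2, -3.0]
finger_gap: 51.3
```

```bash
python3 - <<'E'
from h import *
R=Rt(-2.5,45); 
p,_=st(); plan([p[0],p[1],15.7],R)
E
```

```text
t 21.52 tcp [ 563.6 -207.9   16.5] q [-0.68  0.8   1.55  0.62  1.37 -0.95] F [-0.   0.2 -3. ] gap 51.3
t 21.52 tcp [ 563.6 -207.9   16.5] q [-0.68  0.8   1.55  0.62  1.37 -0.95] F [-0.   0.2 -3. ] gap 51.3
shift mm in tool [-0.   0.6  0.6] turn deg [-0.05 -0.23  0.1 ] | shift after turn [0.  0.6 0.6]
```

Request:
servo_tool --commands "0.085 0 0 0 0 0 0; 0.085 0 0 0 0 0 0; 0.085 0 0 0 0 0 0; 0.085 0 0 -0.02 0 0 0; 0.085 0 0 -0.04 0 0 0; 0.085 0 0 -0.05 0 0 0; 0.085 0 0 -0.05 0 0 0; 0.085 0 0 -0.03 0 0 0; 0.085 0 0 0 0 0 0"

```text
t: 22.65
tool_pos: [556.8, -344.2, 153.3]
eef_rot: [-0.384, 0.923, -0.02, 0.009]
contact_force: [-0.2, 0.7, -1.0]
finger_gap: 84.8
```

```bash
python3 - <<'E'
from h import *
p,R=st()
for n in('top','scene'):
    c=cam(n,n+'6.png'); P=cloud(c);F=c['frame'].astype(int)
    m=(np.hypot(P[...,0]-563,P[...,1]+219)<45)&(P[...,2]>50)&(P[...,2]<62);Q=P[m]; print(n,len(Q)); 
    if len(Q)>3: print(Q.mean(0).round(1),cv2.minAreaRect(Q[:,:2].astype(np.float32)))
    if n=='scene': cv2.imwrite('pics/s6c.png',cv2.resize(c['frame'][60:260,150:400,::-1],None,fx=3,fy=3))
plan([582,173,150],Rt(27))
plan([582,173,150],Rt(27-90))
E
```

```text
t 22.65 tcp [ 556.8 -344.2  153.3] q [-0.82  0.78  1.19  0.54  1.76 -0.84] F [-0.2  0.7 -1. ] gap 84.8
top 160
[ 560.2 -218.4   54.9] ((561.5753784179688, -218.86512756347656), (53.2236213684082, 52.606414794921875), 86.80427551269531)
scene 166
[ 565.3 -215.6   55.6] ((565.3905029296875, -217.4881591796875), (57.34734344482422, 53.280941009521484), 89.58552551269531)
t 22.75 tcp [ 556.3 -342.   151.6] q [-0.82  0.78  1.2   0.54  1.76 -0.84] F [-0.3  0.6  1.1] gap 85.0
shift mm in tool [   3.9 -360.8  368.3] turn deg [-44.43 -11.54 -27.91] | shift after turn [ 256.7 -447.2    1.6]
t 22.75 tcp [ 556.3 -342.   151.6] q [-0.82  0.78  1.2   0.54  1.76 -0.84] F [-0.3  0.6  1.1] gap 85.0
shift mm in tool [   3.9 -360.8  368.3] turn deg [-40.95  24.07  57.19] | shift after turn [-447.2 -256.7    1.6]
```

View pics/s6c.png

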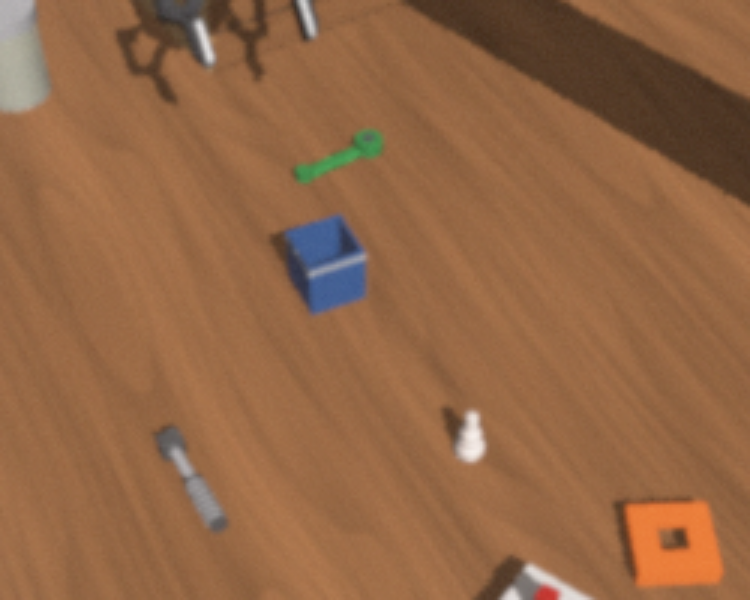

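The canister now stands upright mouth-up, at about (325,260) in the crop. On to the lids.

Request:
servo_tool --commands "0.085 0 0 0 -9 0 0; 0.085 0 0 0 -9 0 0; 0.085 0 0 0 -9 0 0; 0.085 0 0 0 -9 0 0; 0.085 0 0 0 -9 0 0; 0.085 0 0 0 0 0 -10; 0.085 0 0 0 0 0 -10; 0.085 0 0 0 0 0 -9; 0.085 0 0 0 0 0 0"

```text
t: 23.88
tool_pos: [549.4, -323.9, 135.3]
eef_rot: [-0.006, 0.969, 0.245, -0.013]
contact_force: [0.6, 0.4, -0.2]
finger_gap: 85.1
```

```bash
python3 - <<'E'
from h import *
plan([582,172.3,150],Rt(27))
E
```

```text
t 23.88 tcp [ 549.4 -323.9  135.3] q [-0.55  0.5   1.53 -0.01  1.14 -1.04] F [ 0.6  0.4 -0.2] gap 85.1
shift mm in tool [ 264.  -421.4  -13.1] turn deg [-0.99  1.27  1.35] | shift after turn [ 254.3 -427.3  -14.7]
```

Request:
servo_tool --commands "0.05 0 0 -0.015 -1 1.3 1.4; 0.05 0.026 -0.043 0 0 0 0; 0.05 0.026 -0.043 0 0 0 0; 0.05 0.026 -0.043 0 0 0 0; 0.05 0.026 -0.043 0 0 0 0; 0.05 0.026 -0.043 0 0 0 0; 0.05 0.026 -0.043 0 0 0 0; 0.05 0.026 -0.043 0 0 0 0; 0.05 0.026 -0.043 0 0 0 0; 0.05 0.026 -0.043 0 0 0 0; 0.05 0.02 -0.04 0 0 0 0; 0.05 0 0 0 0 0 0"

```text
t: 25.38
tool_pos: [591.5, 187.9, 160.0]
eef_rot: [-0.0, 0.976, 0.216, 0.01]
contact_force: [0.2, -0.9, -0.5]
finger_gap: 49.9
```

```bash
python3 - <<'E'
from h import *
plan([582,172.3,90],Rt(27))
E
```

```text
t 25.38 tcp [591.5 187.9 160. ] q [ 0.29  0.43  1.58 -0.    1.11 -0.15] F [ 0.2 -0.9 -0.5] gap 49.9
shift mm in tool [-16.6   9.8  69.7] turn deg [ 0.25 -1.17 -2.06] | shift after turn [-15.5   9.5  70. ]
```

Request:
servo_tool --commands "0.05 -0.0155 0.0095 0.02 0.25 -1.2 -2.3; 0.05 0 0 0.035 0 0 0; 0.05 0 0 0.015 0 0 0; 0.05 0 0 0 0 0 0"

```text
t: 25.88
tool_pos: [582.2, 170.4, 91.5]
eef_rot: [0.0, 0.972, 0.233, 0.002]
contact_force: [0.5, -0.0, -0.0]
finger_gap: 50.0
```

```bash
python3 - <<'E'
from h import *
plan([582,172.3,32],Rt(27.3))
E
```

```text
t 25.88 tcp [582.2 170.4  91.5] q [ 0.27  0.48  1.69 -0.    0.97 -0.2 ] F [ 0.5 -0.  -0. ] gap 50.0
shift mm in tool [ 0.4 -1.9 59.5] turn deg [ 0.1  -0.25 -0.36] | shift after turn [ 0.7 -1.8 59.5]
```

Request:
servo_tool --commands "0.05 0.0005 -0.002 0.015 0.1 -0.3 -0.4; 0.05 0 0 0.018 0 0 0; 0.05 0 0 0.012 0 0 0; 0.05 0 0 0 0 0 0"

```text
t: 26.38
tool_pos: [584.1, 172.7, 47.0]
eef_rot: [-0.0, 0.972, 0.236, 0.002]
contact_force: [-0.2, -0.6, 0.7]
finger_gap: 49.7
```

```bash
python3 - <<'E'
from h import *
plan([582,172.3,32],Rt(27.3))
c=cam('scene','s7.png');cv2.imwrite('pics/s7c.png',cv2.resize(c['frame'][180:340,230:430,::-1],None,fx=3.5,fy=3.5))
E
```

```text
t 26.38 tcp [584.1 172.7  47. ] q [ 0.27  0.53  1.72  0.    0.88 -0.21] F [-0.2 -0.6  0.7] gap 49.7
shift mm in tool [-2.1 -0.6 15. ] turn deg [ 0.05 -0.25 -0.01] | shift after turn [-2.1 -0.6 15. ]
```

View pics/s7c.png

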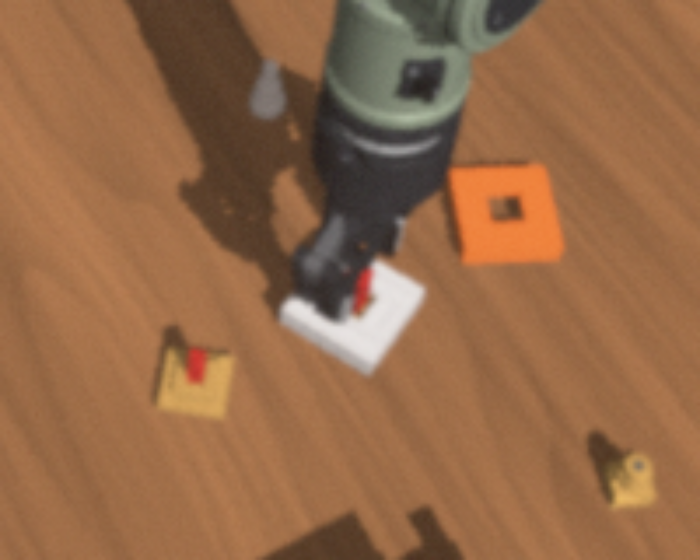

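The fingers straddle the red knob at (362,285) in the crop.

Request:
servo_tool --commands "0.05 -0.002 -0.0005 0.005 0 -0.2 0; 0.05 0 0 0.006 0 0 0; 0.05 0 0 0 0 0 0"

```text
t: 26.8
tool_pos: [583.3, 172.7, 37.2]
eef_rot: [0.0, 0.972, 0.236, 0.002]
contact_force: [0.5, -0.5, -0.2]
finger_gap: 50.2
```

```bash
python3 - <<'E'
from h import *
plan([582,172.3,32],Rt(27.3))
E
```

```text
t 26.8 tcp [583.3 172.7  37.2] q [ 0.27  0.55  1.74 -0.    0.86 -0.21] F [ 0.5 -0.5 -0.2] gap 50.2
shift mm in tool [-1.4 -0.3  5.2] turn deg [ 0.1  -0.25 -0.  ] | shift after turn [-1.3 -0.3  5.2]
```

Request:
servo_tool --commands "0.05 -0.0014 0 0.0035 0.1 -0.3 0; 0.05 0 0 0 0 0 0; 0 0 0 0 0 0 0; 0 0 0 0 0 0 0; 0 0 0 0 0 0 0; 0 0 0 0 0 0 0; 0 0 0 0 0 0 0"

```text
t: 27.68
tool_pos: [582.5, 172.1, 34.0]
eef_rot: [0.0, 0.972, 0.236, 0.0]
contact_force: [-0.9, 0.2, -0.6]
finger_gap: 12.6
```

```bash
python3 - <<'E'
from h import *
plan([582,172.3,32],Rt(27.3))
E
```

```text
t 27.68 tcp [582.5 172.1  34. ] q [ 0.27  0.55  1.74 -0.    0.85 -0.21] F [-0.9  0.2 -0.6] gap 12.6
shift mm in tool [-0.4 -0.4  2. ] turn deg [ 0.01 -0.01 -0.  ] | shift after turn [-0.4 -0.4  2. ]
```

Request:
servo_tool --commands "0 0 0 -0.01 0 0 0; 0 0 0 -0.03 0 0 0; 0 0 0 -0.03 0 0 0; 0 0 0 -0.03 0 0 0; 0 0 0 -0.02 0 0 0; 0 0 0 0 0 0 8; 0 0 0 0 0 0 8; 0 0 0 0 0 0 8; 0 0 0 0 0 0 6; 0 0 0 0 0 0 0"

```text
t: 28.92
tool_pos: [580.0, 171.4, 160.4]
eef_rot: [0.001, 1.0, -0.032, -0.002]
contact_force: [-0.8, 0.1, -2.0]
finger_gap: 12.8
```

```bash
python3 - <<'E'
from h import *
plan([563.2,-218.9,150],Rt(-2.5))
E
```

```text
t 28.93 tcp [580.  171.4 160.4] q [ 0.27  0.42  1.6  -0.    1.13  0.33] F [-0.8  0.1 -2. ] gap 12.8
shift mm in tool [  7.9 390.6  11. ] turn deg [ 0.08  0.21 -1.11] | shift after turn [2.000e-01 3.906e+02 1.040e+01]
```

Request:
servo_tool --commands "0 0 0.015 0 0 0.2 -1.1; 0 0 0.03 0 0 0 0; 0 0 0.036 0 0 0 0; 0 0 0.036 0 0 0 0; 0 0 0.036 0 0 0 0; 0 0 0.036 0 0 0 0; 0 0 0.036 0 0 0 0; 0 0 0.036 0 0 0 0; 0 0 0.036 0 0 0 0; 0 0 0.03 0 0 0 0; 0 0 0.012 0 0 0 0; 0 0 0 0 0 0 0"

```text
t: 30.42
tool_pos: [567.2, -176.6, 162.5]
eef_rot: [0.0, 1.0, -0.009, -0.0]
contact_force: [-0.4, -0.0, -1.1]
finger_gap: 12.7
```

```bash
python3 - <<'E'
from h import *
plan([563.2,-218.9,130],Rt(-2.5))
E
```

```text
t 30.43 tcp [ 567.2 -176.6  162.5] q [-0.32  0.4   1.62 -0.    1.12 -0.3 ] F [-0.4 -0.  -1.1] gap 12.7
shift mm in tool [-3.2 42.3 32.5] turn deg [0.03 0.03 1.44] | shift after turn [-2.2 42.4 32.5]
```

Request:
servo_tool --commands "0 -0.001 0.02 0 0 0 1.4; 0 -0.001 0.018 0.01 0 0 0; 0 0 0.004 0.015 0 0 0; 0 0 0 0.008 0 0 0; 0 0 0 0 0 0 0"

```text
t: 31.05
tool_pos: [563.1, -218.7, 126.0]
eef_rot: [-0.001, 1.0, -0.021, -0.002]
contact_force: [0.8, -0.3, -2.4]
finger_gap: 12.5
```

```bash
python3 - <<'E'
from h import *
plan([563.2,-218.9,110],Rt(-2.5))
for n in('top','scene'):
    c=cam(n,n+'8.png'); P=cloud(c);F=c['frame'].astype(int)
    blue=(F[...,2]>F[...,0]+40)
    m=(np.hypot(P[...,0]-563,P[...,1]+219)<60)&(P[...,2]>100)&(P[...,2]<125);Q=P[m]; print(n,len(Q)); 
    if len(Q)>3: print(Q.mean(0).round(1),cv2.minAreaRect(Q[:,:2].astype(np.float32)))
cv2.imwrite('pics/s8c.png',cv2.resize(c['frame'][60:260,150:400,::-1],None,fx=3,fy=3))
E
```

```text
t 31.05 tcp [ 563.1 -218.7  126. ] q [-0.39  0.45  1.64  0.    1.05 -0.35] F [ 0.8 -0.3 -2.4] gap 12.5
shift mm in tool [ 0.1  0.2 16. ] turn deg [-0.08  0.17  0.12] | shift after turn [ 0.1  0.2 16. ]
top 232
[ 566.4 -192.1  117.4] ((561.7416381835938, -195.13192749023438), (21.1094913482666, 62.752601623535156), 86.81096649169922)
scene 467
[ 570.  -203.9  118.4] ((564.4541015625, -215.119384765625), (66.66098022460938, 66.65186309814453), 86.24246215820312)
```

View pics/s8c.png

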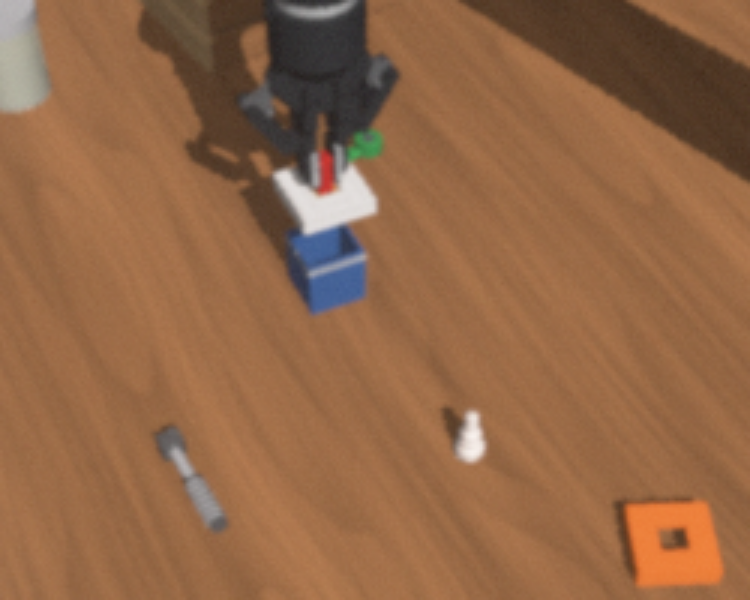

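The lids hang level over the upright canister; the cover is at (325,195) and the mouth at (328,250) in the crop. I'll lower close to the rim and check the alignment again.

Request:
servo_tool --commands "0 0 0 0.015 0 0.2 0.1; 0 0 0 0.012 0 0 0; 0 0 0 0 0 0 0"

```text
t: 31.52
tool_pos: [564.0, -218.2, 98.6]
eef_rot: [-0.0, 1.0, -0.021, 0.002]
contact_force: [0.7, -0.2, -1.9]
finger_gap: 12.5
```

```bash
python3 - <<'E'
from h import *
plan([563.2,-218.9,92],Rt(-2.5))
for n in('top','scene'):
    c=cam(n,n+'9.png'); P=cloud(c);F=c['frame'].astype(int)
    m=(np.hypot(P[...,0]-563,P[...,1]+219)<60)&(P[...,2]>75)&(P[...,2]<95);Q=P[m]; print(n,len(Q),Q.mean(0).round(1),cv2.minAreaRect(Q[:,:2].astype(np.float32)))
    b=(F[...,2]>F[...,0]+40)&(np.hypot(P[...,0]-563,P[...,1]+219)<60);B=P[b]
    if b.sum()>20: print('blue',b.sum(),np.percentile(B,[2,98],axis=0).round(1))
cv2.imwrite('pics/s9c.png',cv2.resize(c['frame'][110:190,220:320,::-1],None,fx=7,fy=7,interpolation=cv2.INTER_CUBIC))
E
```

```text
t 31.52 tcp [ 564.  -218.2   98.6] q [-0.39  0.47  1.68  0.    0.99 -0.35] F [ 0.7 -0.2 -1.9] gap 12.5
shift mm in tool [-0.8  0.8  6.6] turn deg [-0.04 -0.18  0.08] | shift after turn [-0.8  0.8  6.6]
top 199 [ 568.6 -191.5   89.8] ((562.3638305664062, -194.2658233642578), (20.647785186767578, 63.036746978759766), 86.7077865600586)
blue 36 [[ 538.6 -194.4    5.3]
 [ 583.4 -191.7   29.8]]
scene 399 [ 570.6 -202.6   90.3] ((564.91064453125, -215.91415405273438), (69.25724792480469, 66.32958221435547), 87.86192321777344)
blue 264 [[ 541.2 -242.3    5.3]
 [ 590.4 -188.9   58.2]]
```

View pics/s9c.png

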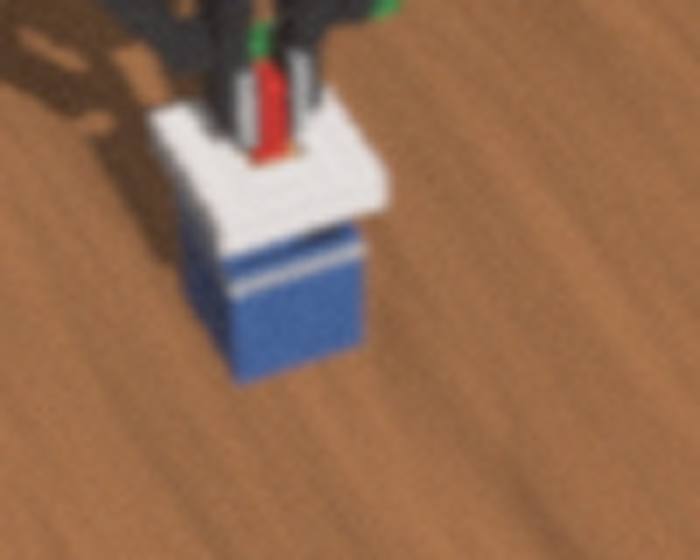

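Request:
servo_tool --commands "0 -0.001 0.0018 0 0 -0.2 0.1; 0 0 0 0 0 0 0; 0 0 0 0.004 0 0 0; 0 0 0 0 0 0 0"

```text
t: 32.12
tool_pos: [564.3, -220.8, 96.5]
eef_rot: [0.001, 1.0, -0.022, 0.002]
contact_force: [-0.7, -0.5, -2.4]
finger_gap: 12.9
```

```bash
python3 - <<'E'
from h import *
plan([563.2,-220,80],Rt(-2.5))
E
```

```text
t 32.12 tcp [ 564.3 -220.8   96.5] q [-0.39  0.48  1.68  0.    0.98 -0.35] F [-0.7 -0.5 -2.4] gap 12.9
shift mm in tool [-1.2 -0.8 16.5] turn deg [ 0.05 -0.21 -0.04] | shift after turn [-1.1 -0.7 16.5]
```

Request:
servo_tool --commands "0 -0.001 -0.0008 0.004 0 -0.2 0; 0 0 0 0.003 0 0 0; 0 0 0 0 0 0 0"

```text
t: 32.5
tool_pos: [563.2, -219.8, 88.9]
eef_rot: [0.0, 1.0, -0.022, -0.0]
contact_force: [-0.0, -0.8, -3.2]
finger_gap: 12.6
```

```bash
python3 - <<'E'
from h import *
plan([563.2,-220,80],Rt(-2.5))
E
```

```text
t 32.5 tcp [ 563.2 -219.8   88.9] q [-0.39  0.48  1.69 -0.    0.97 -0.35] F [-0.  -0.8 -3.2] gap 12.6
shift mm in tool [0.  0.2 8.9] turn deg [ 0.05  0.02 -0.03] | shift after turn [0.  0.2 8.9]
```

Request:
servo_tool --commands "0 0 0 0.003 0 0 0; 0 0 0 0 0 0 0; 0 0 0 0.003 0 0 0; 0 0 0 0 0 0 0"

```text
t: 33.0
tool_pos: [563.2, -219.8, 82.5]
eef_rot: [0.0, 1.0, -0.022, -0.0]
contact_force: [1.1, -0.5, -2.7]
finger_gap: 12.9
```

```bash
python3 - <<'E'
from h import *
plan([563.2,-220,80],Rt(-2.5))
E
```

```text
t 33.0 tcp [ 563.2 -219.8   82.5] q [-0.39  0.49  1.7  -0.    0.95 -0.35] F [ 1.1 -0.5 -2.7] gap 12.9
shift mm in tool [-0.   0.2  2.5] turn deg [ 0.05  0.02 -0.03] | shift after turn [-0.   0.2  2.5]
```

Request:
servo_tool --commands "0 0 0 0.0015 0 0 0; 0 0 0 0 0 0 0; 0 0 0 0.0015 0 0 0; 0 0 0 0 0 0 0"

```text
t: 33.5
tool_pos: [563.6, -220.0, 80.1]
eef_rot: [0.001, 1.0, -0.022, 0.0]
contact_force: [0.7, 0.3, -1.7]
finger_gap: 12.7
```

Request:
servo_tool --commands "0 0 0 0.001 0 0 0; 0 0 0 0 0 0 0"

```text
t: 33.75
tool_pos: [563.7, -220.1, 80.1]
eef_rot: [0.001, 1.0, -0.022, 0.001]
contact_force: [-0.1, -0.5, -2.2]
finger_gap: 12.6
```

Request:
servo_tool --commands "0.04 0 0 0 0 0 0; 0.05 0 0 0 0 0 0; 0.05 0 0 0 0 0 0; 0.05 0 0 0 0 0 0; 0.05 0 0 -0.02 0 0 0; 0.05 0 0 -0.03 0 0 0; 0.085 0 0 -0.03 0 0 0; 0.085 0 0 -0.02 0 0 0; 0.085 0 0 0 0 0 0"

```text
t: 34.88
tool_pos: [563.8, -220.0, 182.1]
eef_rot: [0.001, 1.0, -0.022, 0.001]
contact_force: [0.2, 0.7, -0.0]
finger_gap: 85.4
```

```bash
python3 - <<'E'
from h import *
plan([563.2,-220,80],Rt(-2.5))
for n in('top','scene'):
    c=cam(n,n+'10.png'); P=cloud(c);F=c['frame'].astype(int)
    m=(np.hypot(P[...,0]-563,P[...,1]+219)<60)&(P[...,2]>62)&(P[...,2]<82);Q=P[m]; print(n,len(Q),np.percentile(Q[:,2],[10,50,90]),cv2.minAreaRect(Q[:,:2].astype(np.float32)))
cv2.imwrite('pics/s10c.png',cv2.resize(c['frame'][90:200,200:340,::-1],None,fx=5,fy=5,interpolation=cv2.INTER_CUBIC))
E
```

```text
t 34.88 tcp [ 563.8 -220.   182.1] q [-0.39  0.4   1.57 -0.    1.17 -0.35] F [ 0.2  0.7 -0. ] gap 85.4
shift mm in tool [-7.000e-01 -1.000e-01  1.021e+02] turn deg [ 0.08 -0.07 -0.03] | shift after turn [ -0.6   0.  102.1]
top 395 [68.76659907 72.28078988 75.41620656] ((562.2926635742188, -204.7833251953125), (37.49556350708008, 64.45879364013672), 86.09014892578125)
scene 494 [66.49156954 74.08634768 76.3902316 ] ((565.0746459960938, -217.1335906982422), (68.63521575927734, 65.59139251708984), 88.12676239013672)
```

View pics/s10c.png

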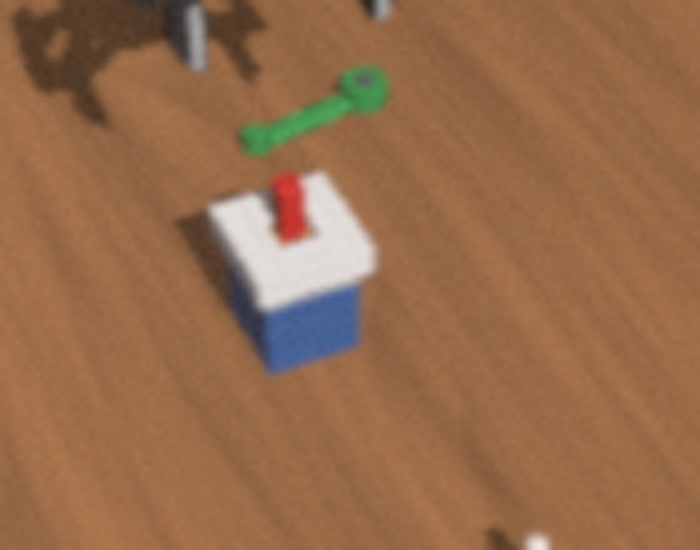

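Seated: the cover top reads 72–74 mm against 73 expected, and it sits level. The knob is at (290,205) in the crop. Next I'll go down over the cover.

Request:
servo_tool --commands "0.085 -0.0005 0.001 0.03 0 0 0.4; 0.085 0 0 0.03 0 0 0; 0.085 0 0 0.015 0 0 0; 0.085 0 0 0 0 0 0"

```text
t: 35.48
tool_pos: [559.8, -219.6, 98.9]
eef_rot: [-0.001, 1.0, -0.026, -0.004]
contact_force: [-0.1, 0.2, 0.2]
finger_gap: 84.6
```

```bash
python3 - <<'E'
from h import *
plan([563.4,-219.5,43],Rt(-2.8))
E
```

```text
t 35.48 tcp [ 559.8 -219.6   98.9] q [-0.39  0.47  1.68 -0.    1.   -0.34] F [-0.1  0.2  0.2] gap 84.6
shift mm in tool [ 4.1 -0.2 55.9] turn deg [-0.13  0.52 -0.15] | shift after turn [ 3.6 -0.3 55.9]
```

Request:
servo_tool --commands "0.085 0.0036 0 0 0 0.5 0; 0.085 0 0 0 0 0 0; 0.085 0 0 0.016 0 0 0; 0.085 0 0 0 0 0 0"

```text
t: 35.98
tool_pos: [565.1, -220.4, 84.2]
eef_rot: [-0.0, 1.0, -0.026, 0.002]
contact_force: [0.2, -0.0, 0.1]
finger_gap: 84.7
```

```bash
python3 - <<'E'
from h import *
plan([563.4,-219.5,43],Rt(-2.8))
c=cam('scene');cv2.imwrite('pics/s11c.png',cv2.resize(c['frame'][90:200,200:340,::-1],None,fx=5,fy=5,interpolation=cv2.INTER_CUBIC))
E
```

```text
t 35.98 tcp [ 565.1 -220.4   84.2] q [-0.39  0.49  1.69  0.    0.95 -0.34] F [ 0.2 -0.   0.1] gap 84.7
shift mm in tool [-2.  -0.8 41.2] turn deg [-0.04 -0.27 -0.14] | shift after turn [-1.8 -0.8 41.2]
```

View pics/s11c.png

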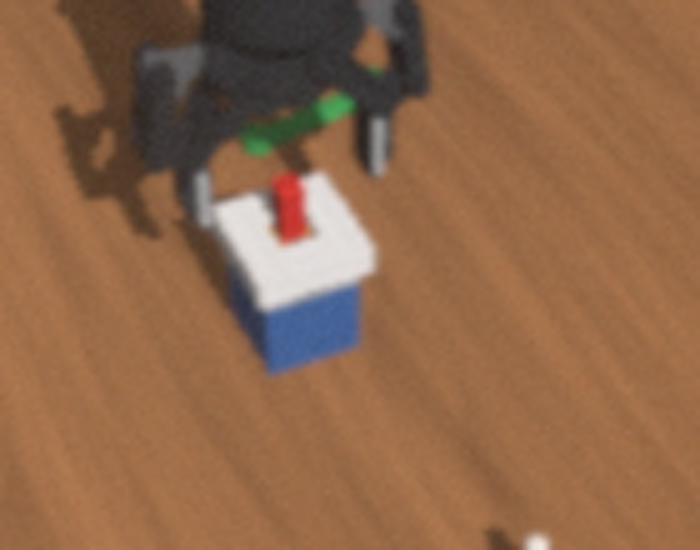

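The jaws straddle the cover, with pads at (203,195) and (376,145).

Request:
servo_tool --commands "0.085 -0.0018 -0.0008 0 0 -0.3 -0.1; 0.085 0 0 0 0 0 0; 0.085 0 0 0.008 0 0 0; 0.085 0 0 0.008 0 0 0; 0.085 0 0 0 0 0 0"

```text
t: 36.65
tool_pos: [564.2, -219.8, 68.2]
eef_rot: [0.0, 1.0, -0.025, 0.001]
contact_force: [0.8, 0.5, 0.2]
finger_gap: 84.8
```

```bash
python3 - <<'E'
from h import *
plan([563.4,-219.5,43],Rt(-2.8))
E
```

```text
t 36.65 tcp [ 564.2 -219.8   68.2] q [-0.39  0.51  1.71  0.    0.92 -0.34] F [0.8 0.5 0.2] gap 84.8
shift mm in tool [-0.8 -0.3 25.2] turn deg [ 0.01 -0.08 -0.03] | shift after turn [-0.8 -0.3 25.2]
```

Request:
servo_tool --commands "0.085 -0.0008 -0.0003 0.007 0 0 0; 0.085 0 0 0.007 0 0 0; 0.085 0 0 0.007 0 0 0; 0.085 0 0 0 0 0 0"

```text
t: 37.15
tool_pos: [563.2, -219.4, 45.4]
eef_rot: [0.0, 1.0, -0.025, 0.0]
contact_force: [0.1, -0.5, -0.4]
finger_gap: 85.1
```

```bash
python3 - <<'E'
from h import *
plan([563.4,-219.5,43],Rt(-2.8))
E
```

```text
t 37.15 tcp [ 563.2 -219.4   45.4] q [-0.39  0.53  1.73  0.    0.87 -0.34] F [ 0.1 -0.5 -0.4] gap 85.1
shift mm in tool [0.2 0.1 2.4] turn deg [-0.   -0.05 -0.03] | shift after turn [0.2 0.1 2.4]
```

Request:
servo_tool --commands "0.085 0 0 0.0015 0 0 0; 0.085 0 0 0 0 0 0; 0.07 0 0 0 0 0 0; 0.068 0 0 0 0 0 0; 0.067 0 0 0 0 0 0; 0.067 0 0 0 0 0 0"

```text
t: 37.9
tool_pos: [563.8, -219.6, 44.6]
eef_rot: [0.0, 1.0, -0.025, 0.001]
contact_force: [0.5, 0.2, -0.1]
finger_gap: 67.2
```

Request:
servo_tool --commands "0.055 0 0 0 0 0 0; 0.055 0 0 0 0 0 0; 0.055 0 0 0 0 0 0; 0.055 0 0 0 0 0 0"

```text
t: 38.4
tool_pos: [564.0, -219.7, 45.0]
eef_rot: [0.0, 1.0, -0.025, 0.002]
contact_force: [0.5, 0.6, 1.9]
finger_gap: 63.2
```

Request:
servo_tool --commands "0.055 0 0 -0.004 0 0 0; 0.055 0 0 -0.006 0 0 0; 0.055 0 0 -0.008 0 0 0; 0.055 0 0 0 0 0 0"

```text
t: 38.9
tool_pos: [563.8, -219.6, 64.0]
eef_rot: [0.0, 1.0, -0.025, 0.001]
contact_force: [0.5, -0.7, -0.5]
finger_gap: 63.1
```

```bash
python3 - <<'E'
from h import *
plan([563.4,-219.5,130],Rt(-2.8))
c=cam('scene');cv2.imwrite('pics/s12c.png',cv2.resize(c['frame'][90:200,200:340,::-1],None,fx=5,fy=5,interpolation=cv2.INTER_CUBIC))
E
```

```text
t 38.9 tcp [ 563.8 -219.6   64. ] q [-0.39  0.51  1.72  0.    0.91 -0.34] F [ 0.5 -0.7 -0.5] gap 63.1
shift mm in tool [ -0.2  -0.1 -66. ] turn deg [ 0.04 -0.16 -0.03] | shift after turn [ -0.4  -0.1 -66. ]
```

View pics/s12c.png

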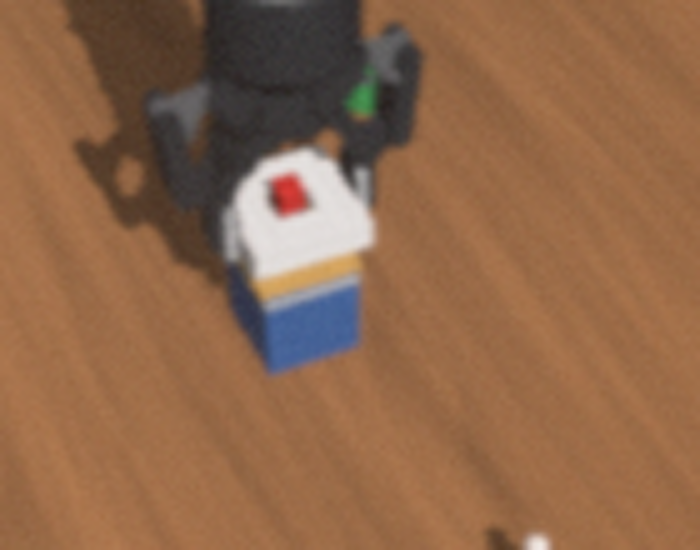

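The cover rises alone while the brass flange stays on the rim at (305,280). Lifting on.

Request:
servo_tool --commands "0.055 -0.0004 0 -0.01 0 0 0; 0.055 0 0 -0.015 0 0 0; 0.055 0 0 -0.02 0 0 0; 0.055 0 0 -0.015 0 0 0; 0.055 0 0 -0.006 0 0 0; 0.055 0 0 0 0 0 0; 0.055 0 0 0 0 0 0"

```text
t: 39.83
tool_pos: [562.7, -219.4, 134.2]
eef_rot: [0.0, 1.0, -0.025, 0.001]
contact_force: [-0.3, 0.0, -0.3]
finger_gap: 63.2
```

```bash
python3 - <<'E'
from h import *
plan([563.4,-219.5,135],Rt(-2.8))
c=cam('top','top13.png');P=cloud(c)
c=cam('scene','s13.png');cv2.imwrite('pics/s13c.png',cv2.resize(c['frame'][70:180,200:340,::-1],None,fx=5,fy=5,interpolation=cv2.INTER_CUBIC))
P=cloud(c);F=c['frame'].astype(int)
m=(np.hypot(P[...,0]-563,P[...,1]+219)<45)&(P[...,2]>150)&(P[...,2]<180)&(F.min(-1)>150);Q=P[m];A=np.c_[Q[:,:2]-Q[:,:2].mean(0),np.ones(len(Q))];print(len(Q),Q.mean(0).round(1),np.degrees(np.linalg.lstsq(A,Q[:,2],rcond=None)[0][:2]).round(1))
y=(F[...,0]>150)&(F[...,2]<110)&(F[...,1]>100)&(np.hypot(P[...,0]-563,P[...,1]+219)<45)&(P[...,2]>40)&(P[...,2]<100);print('brass',y.sum(),np.percentile(P[y],[5,50,95],axis=0).round(1))
E
```

```text
t 39.83 tcp [ 562.7 -219.4  134.2] q [-0.39  0.44  1.64  0.    1.06 -0.34] F [-0.3  0.  -0.3] gap 63.2
shift mm in tool [ 0.7  0.1 -0.8] turn deg [ 0.03 -0.13 -0.04] | shift after turn [ 0.7  0.1 -0.8]
480 [ 562.9 -208.3  162.6] [ 1.2 -4.8]
brass 293 [[ 539.7 -238.8   60.3]
 [ 571.6 -207.5   64.6]
 [ 590.2 -191.4   72.4]]
```

View pics/s13c.png

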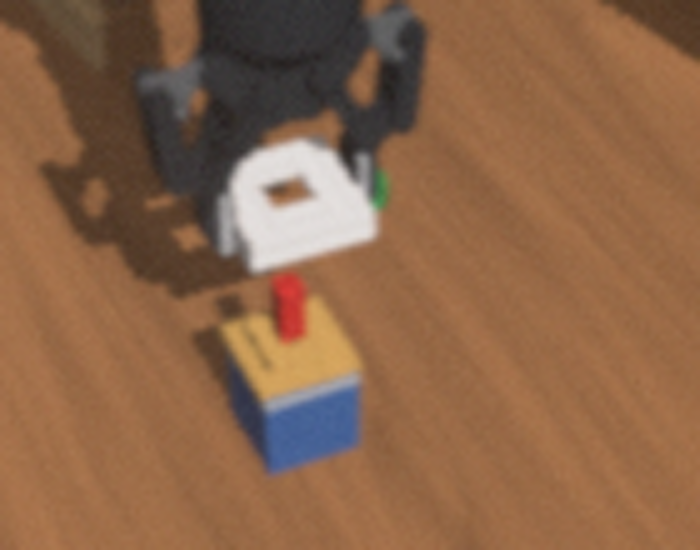

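View pics/s13.png

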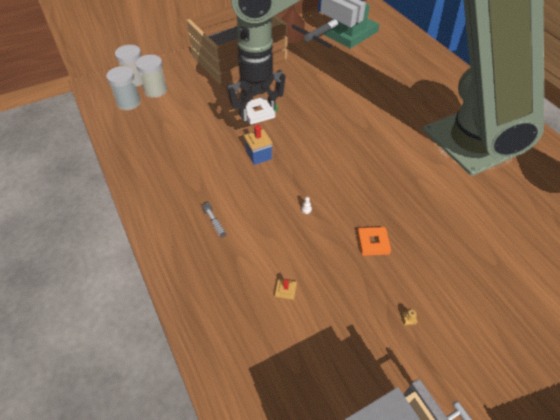

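```bash
python3 - <<'E'
from h import *
st()
for n in('scene','top'):
    c=cam(n);P=cloud(c);F=c['frame'].astype(int)
    m=(abs(P[...,0]-563)<30)&(P[...,1]<-192)&(P[...,1]>-250)&(P[...,2]>140)&(P[...,2]<180)&(F.min(-1)>150);Q=P[m]
    for k in range(5):
        A=np.c_[Q[:,:2]-Q[:,:2].mean(0),np.ones(len(Q))];s=np.linalg.lstsq(A,Q[:,2],rcond=None)[0];r=Q[:,2]-A@s
        print(n,len(Q),np.degrees(s[:2]).round(1),s[2].round(1),r.std().round(2)); Q=Q[abs(r)<max(1.5,1.5*r.std())]
E
```

```text
t 39.92 tcp [ 562.7 -219.4  134. ] q [-0.39  0.44  1.64  0.    1.06 -0.34] F [-0.1 -0.1 -1.7] gap 62.6
scene 308 [ 0.6 -0.1] 164.0 1.34
scene 264 [ 0.7 -0.3] 164.0 0.95
scene 233 [ 0.8 -0.2] 164.0 0.79
scene 233 [ 0.8 -0.2] 164.0 0.79
scene 233 [ 0.8 -0.2] 164.0 0.79
top 63 [1.4 0.4] 161.7 1.48
top 56 [ 2.3 -0.2] 161.8 1.05
top 46 [2.5 0.3] 161.6 0.78
top 45 [2.6 1.4] 161.6 0.76
top 44 [2.8 1.5] 161.6 0.73
```

The cover is level within about 1° and its top is at about 162 mm. That puts its skirt edge at about 146 mm, well above the knob top at 103 mm. Handing in.

```bash
python3 - <<'E'
from h import *
print(job_done()); st()
E
```

```text
the job is handed in; nothing more can be done
None
the job is handed in; nothing more can be done
```

The job is done and handed in at about 40 s of the 72 s allowed.

- **Canister:** I turned it over in two 90° tilted grasps and released it mouth-up at about (563, -219) mm.
- **Lids:** I carried the nested pair over by the red knob and lowered them. The tool stopped at 80.1 mm against 80 expected for fully seated, and the cover top then read 72–74 mm against 73 expected. I then let go of the knob.
- **Cover:** I gripped the aluminium cover alone (63 mm finger gap) and lifted it straight up. It is held over the canister with its top at about 162 mm, so its skirt is about 43 mm above the knob top.

**Last checks:**
- The brass flange still sat flat on the canister rim after the lift.
- The scene camera puts the cover level within 1°. The top camera said up to 2.8°, but from only about 45–60 noisy points, because the gripper hid most of the cover.
- The spark plug thread chaser, insulator, jet holder and the look-alikes looked unmoved in the last picture; the gripper mostly hid the throttle lever, which looked unmoved when last in clear view.
- Before lowering, the cameras and the tool readings disagreed by about 2 mm on where the lids were in y. I took a value between them, and the plug went in without any noticeable force.

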